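Shingle a model roof with old cassettes

ROBOT

A 6-joint arm with a two-finger parallel gripper is mounted at the origin on the work surface. World frame = base frame: x ahead of the robot, y to its left, z up, the work surface at z = 0. Lengths are in m, angles in rad, forces in N, time in s.
With the tool pointing down it reaches from about 0.425 to 0.95 m from the base axis. Payload 3.5 kg.
Tool frame: the origin (TCP) lies on the centre line of the jaws, within the pads' length; the fingertips stand 25 mm ahead of it and the grasp point (between the pads) lies 6 mm ahead of it (robot.tcp_to_tips is the distance from the TCP to the fingertips, in m); z points along the fingers, y is the line along which they close (so a half turn about z gives the same grasp; the last joint's range is limited). The gripper opens to 85 mm and grips with 20 to 120 N. Pads are 22 mm wide; open, the fingers measure 114 mm over their backs; the gripper's body (76 mm by 85 mm) begins 54 mm behind the grasp point. The pads swing forward as they close: fully open they stand 13 mm farther back than shut.
Start: joints at [0.964, 0.286, 1.577, -0, 1.279, -0.15], TCP at [0.298, 0.606, 0.256] pointing down, gripper open.
Joint ranges: [-2.77, 2.77], [-0.9, 2.22], [0.21, 2.48], [-1.53, 4.67], [0.24, 2.81], [-2.84, 2.84]. Speed limits (rad/s): [2.79, 2.79, 3.14, 3.14, 3.14, 3.14].

INTERFACE

Orientations are given as a unit quaternion [x, y, z, w].
In Python, from workcell import robot gives the robot as it stands.
- The arm moves only by the shell command python3 -m creep 'ROWS' [OPENING]. ROWS is JSON, a list of rows, each a list of 2 entries, a list of its own where there are three numbers: the shift along the tool's x, y, z normalised to -1 to 1, where 1 is 5 cm, then the turn, a rotation vector about the tool's x, y, z normalised to -1 to 1, where 1 is 4 degrees. A call has 1 to 8 rows; each row shifts and turns the commanded pose from where the row before left it, along the tool's axes as they then stand; what a row does not reach is not made up. A row lasts 1/10 s, in which the tool goes at most 50 mm and 8.59 degrees, less where a joint would pass 70% of its speed; a pose out of reach is approached as far as the arm can. A call with a number of a shift or a turn outside -1 to 1 is refused whole. A call with a gripper value outside its range is refused whole. OPENING is the finger opening in mm, from 0 to 85.4, set as the call begins (- or left out, the last holds). The fingers move at their own pace and stop on an object; the grip force is fixed at half the most. Time passes only in rows, so rows that do not move let the fingers close. It gives the time, the measured TCP pose, the force, the opening and the grip force at its end, in the units of the state.
- robot.sense(): the state, without advancing time (a new reading comes with each control period).
- robot.capture(name): name is "scene" or "side" or "wrist"; returns the picture (480x640x3 uint8, red, green, blue); there is no depth.
- robot.camera_params(name): a dict with "camera_matrix" (3x3 intrinsics, pixels), "rvec" (rotation vector, rad) and "tvec" (3), from world to camera coordinates, as OpenCV has them; the wrist camera has in their place "mount" (4x4, takes a point from camera to tool coordinates, whose origin is the TCP and whose axes are the flange's). Camera axes: x right, y down, z forward; pixel columns grow to the right and rows downward; lengths in m; the calibration is good to about 2 mm. A picture is of the moment at which its call begins: read the wrist's pose just before it. camera_params takes no time and is no camera call.
- robot.sign_off(): hands the job in; it is judged then, once.
Trained networks look in the newest picture that a camera, given by its name, has taken for a name from the list of things; names that differ only in an ending like _2 or _b are one class to them, and where a whole thing is asked for, a point or a joint stands for the part that bears it (a point fixed in the world has none). Each returns a list of dicts, best first, with "p" (0 to 1); they miss things now and then, are a little off and sometimes report something else, mostly with a low value. They report only what shows in the picture. A call takes as long as a camera call. They do not tell look-alikes from the thing itself.
- robot.look_for(camera, name): "bbox" ([left, top, right, bottom] in pixels, round what is visible of it).
The state is a dict: "clock": time; "qpos": joint angles; "joint_vel": joint speeds; "joint_torque": joint torques, N m; "tcp_pos": TCP position; "eef_rot": TCP orientation; "ft_force": force on the tool from outside, world axes, zero at the start; "wrist_torque": the same for the moment, N m; "grip_width": opening from 0.0 (shut) to 1.0 (fully open); "gripper_force": force on a finger pad.
Only numpy, scipy, OpenCV 4.12 (cv2) and the standard library are available. Lean on these libraries where they do the work, as an engineer would, in place of code of your own. Each camera call takes 0.05 s, during which the arm holds its last target. There are 200 camera calls.

TASK

Shingle the open column of the little roof from below: push the loose cassette lying on the roof up the slope, never picking it up, until its lower edge drops behind the wooden stop strip beneath it, then draw it back down and press it home against that strip with about 10 newtons. Then lay the loose cassette from the table as the next course, its lower edge above the strip on the cassette just set, and slide it down and press it home against that strip just as hard, both lying straight, flat and in line with the column. The strips are only glued on and shear off if forced, and the other things stay where they lie.

Things in the scene. Friction and masses are not known exactly. Their poses are not given: they have to be found in the camera images.
- roof: Model roof, 226 mm wide, fixed. Origin on the table under its middle; x points downhill (level), z up. Deck falls 30.7 deg along x; laid cassettes lie 14 deg from level, each resting on the one below. Column at y = -56 mm is finished (three courses); the open one at y = +56 has only its lowest cassette, ending 40 mm below its strip. Bare deck goes on 70 mm above a third course; ridge 157 mm high.
- stop_strip: Wooden strip 90 x 4 x 4 mm glued (fails above 25 N) on the open column's lowest cassette. Origin: foot of its uphill face, mid-length. x runs downhill along the cassette's face (14 deg below level), z normal to it. Strip fills x 0 to 4, z 0 to 4 mm. That cassette ends at x = -24; the deck, 12 mm lower there, rises uphill at 16.7 deg to the face and reaches z = 0 at x = -64 mm.
- lower_cassette: Loose cassette with a strip, lying across the stop strip, too low and askew: 64 (x) x 100 (y) x 12 (z) mm, about 0.1 kg, does not slide of itself. Origin: centre of its underside, x towards its lower edge, z out of its upper face. Home: frame parallel to stop_strip's, origin 32 mm uphill of the strip's, in line sideways, its upper edge on the deck.
- lower_tail (a point): Middle of the lower edge of lower_cassette, on its underside (x = +32 mm).
- lower_strip: Wooden strip 90 x 4 x 4 mm glued on lower_cassette, moving with it. Origin: foot of its uphill face, mid-length (x -8, z 12 mm in the cassette's frame); axes as the cassette's; fills x 0 to 4, z 0 to 4 mm. The cassette's upper edge is at x = -24 mm; beyond it the deck, as at stop_strip. Glue as there.
- upper_cassette: Loose plain cassette without a strip, flat on the table beside the roof: 64 (x) x 100 (y) x 12 (z) mm, about 0.1 kg; origin at the centre of its underside. Either long edge may be the lower one. Home: underside centre 32 mm uphill (-x) of lower_strip's origin, x axes parallel, in line sideways, its upper edge on the deck.
- case: Closed cassette case 70 x 109 x 16 mm lying on the table, a bystander; origin at the centre of its underside. It may lie in either of two places beside the roof.
- glue_gun: Glue gun lying on its side, about 230 mm long, a bystander.
- tape_roll: Cardboard tape roll, 90 mm across, 25 mm high, a bystander.
- mug: White mug 80 mm across, 90 mm high, a bystander.
Mind the look-alikes: they are no part of the job. What is shaped like the upper_cassette but blue or green is not meant.

How it is judged:
On the way, in this order (a step that is already met when the one before it is completed fails the run):
1. the lower cassette's lower edge has dropped behind the stop strip (x of lower_tail in the frame of stop_strip between -0.02 and 0.0015 m and z of lower_tail in the frame of stop_strip below 0.003 m and angle between the z axis of lower_cassette and the z axis of stop_strip, either way round below 0.1 rad), for 0.2 s.
2. the lower cassette is drawn down and pressed against the stop strip with more than 5 N (contact force between lower_cassette and stop_strip above 5 N and z of lower_tail in the frame of stop_strip below 0.003 m), for 0.1 s.
3. the upper cassette lies on the lower one above its strip and is pressed against that strip with more than 5 N (contact force between upper_cassette and lower_strip above 5 N and x of upper_cassette in the frame of lower_strip below -0.029 m and z of upper_cassette in the frame of lower_strip below 0.004 m), for 0.1 s.
At the end, for the whole second after the job is handed in: Both cassettes rest in the open column, each with its lower edge within 3 mm uphill of its strip, flat (within 3 mm) and straight (within 0.06 rad), within 12 mm of in line sideways, released and at rest (x of lower_tail in the frame of stop_strip between -0.003 and 0.0015 m and y of lower_tail in the frame of stop_strip between -0.012 and 0.012 m and z of lower_tail in the frame of stop_strip below 0.003 m and angle between the x axis of lower_cassette and the x axis of stop_strip, either way round below 0.06 rad and x of upper_cassette in the frame of lower_strip between -0.035 and -0.0305 m and y of upper_cassette in the frame of lower_strip between -0.012 and 0.012 m and z of upper_cassette in the frame of lower_strip between -0.003 and 0.003 m and angle between the x axis of upper_cassette and the x axis of lower_strip, either way round below 0.06 rad and linear speed of each of lower_cassette, upper_cassette below 0.01 m/s); the robot touches nothing.
It fails at once if the lower cassette is picked up (its lower edge or middle more than 22 mm above the face with the stop strip) (z of any of lower_tail, lower_cassette in the frame of stop_strip above 0.022 m).
It fails at once if a glued strip is forced (over 25 N) (contact force between lower_cassette and stop_strip above 25 N or contact force between upper_cassette and lower_strip above 25 N).
It fails at once if a bystander is shoved more than 30 mm (distance of any of case, glue_gun, tape_roll, mug from where it was at the start of the episode above 0.03 m).
It also fails if it takes over 69 s, if anything falls off the work surface, if the arm or the gripper's body presses on something with over 40 N, if the wrist force passes 120 N, or if a joint passes its speed limit or range.

## Working session

There is one attempt and no reset: what is moved stays moved. The work goes in short steps, Python scripts to look and compute and a shell command to move; the robot and the scene stay as the last step left them, time stands still between calls to the robot, and variables do not carry over. Pictures are saved under pics/ and viewed, at most 10 in all, crops included, and the job is handed in when it is done.

```bash
mkdir -p pics; ls
cat > h.py <<'E'
import numpy as np, cv2
from workcell import robot
from scipy.spatial.transform import Rotation as R
def cam(n):
    p=robot.camera_params(n); K=np.array(p["camera_matrix"])
    if "mount" in p:
        s=robot.sense(); T=np.eye(4); T[:3,:3]=R.from_quat(s["eef_rot"]).as_matrix(); T[:3,3]=s["tcp_pos"]
        W=np.linalg.inv(T@np.array(p["mount"])); return K,W[:3,:3],W[:3,3]
    return K,cv2.Rodrigues(np.array(p["rvec"],float))[0],np.array(p["tvec"],float).ravel()
def proj(n,P,c=None):
    K,r,t=c or cam(n); q=(np.atleast_2d(P)@r.T+t)@K.T; return q[:,:2]/q[:,2:]
def ray(c,uv):
    K,r,t=c; d=r.T@np.linalg.inv(K)@np.array([*uv,1.]); return -r.T@t,d/np.linalg.norm(d)
def onplane(c,uv,z):
    o,d=ray(c,uv); return o+d*(z-o[2])/d[2]
def tri(cs,uvs):
    A=np.zeros((3,3));b=np.zeros(3)
    for c,uv in zip(cs,uvs):
        o,d=ray(c,uv);M=np.eye(3)-np.outer(d,d);A+=M;b+=M@o
    return np.linalg.solve(A,b)
E
python3 - <<'E'
from h import *
for n in ["scene","side"]:
    im=robot.capture(n); cv2.imwrite(f"pics/{n}0.png",im[:,:,::-1])
    for k in ["roof","lower_cassette","upper_cassette","stop_strip","case"]:
        print(n,k,[(np.round(d["bbox"]).tolist(),round(d["p"],2)) for d in robot.look_for(n,k)][:5])
    K,r,t=cam(n); print(n,"pos",-r.T@t, r[2])
print(robot.camera_params("wrist")); print(robot.sense())
E
```

```text
pics
scene roof [([254.0, 191.0, 370.0, 315.0], 0.88)]
scene lower_cassette [([283.0, 248.0, 326.0, 284.0], 0.57), ([228.0, 319.0, 266.0, 377.0], 0.22)]
scene upper_cassette [([416.0, 272.0, 447.0, 307.0], 0.92), ([402.0, 322.0, 444.0, 364.0], 0.68), ([451.0, 316.0, 504.0, 347.0], 0.56)]
scene stop_strip []
scene case [([344.0, 351.0, 394.0, 405.0], 0.92)]
scene pos [1.15016122 0.8627287  1.18469085] [-0.4129876  -0.57846755 -0.70343196]
side roof [([253.0, 201.0, 389.0, 332.0], 0.94)]
side lower_cassette [([308.0, 205.0, 354.0, 239.0], 0.65)]
side upper_cassette [([210.0, 181.0, 246.0, 214.0], 0.84), ([174.0, 219.0, 217.0, 262.0], 0.8)]
side stop_strip [([308.0, 203.0, 357.0, 238.0], 0.18)]
side case [([269.0, 161.0, 312.0, 194.0], 0.76)]
side pos [ 0.20542094 -0.70907034  0.85168831] [ 0.30039305  0.62794368 -0.71794899]
{'camera_matrix': array([[374.39732262,   0.        , 320.73120693],
       [  0.        , 374.39732262, 235.91709752],
       [  0.        ,   0.        ,   1.        ]]), 'mount': array([[ 9.75127228e-04, -9.55510637e-01, -2.94955034e-01,
         7.46634964e-02]
[... 260 characters left out ...]
'clock': 0.6, 'qpos': array([ 9.64000318e-01,  2.86241438e-01,  1.57666120e+00,  4.67223857e-07,
        1.27862894e+00, -1.49977207e-01]), 'joint_vel': array([ 0.00174538,  0.00025982, -0.00224064,  0.00014295, -0.00354468,
        0.00128024]), 'joint_torque': array([-6.40701546e-04, -4.05659080e+01, -2.92742336e+01, -1.39893036e-04,
        6.29445567e-04, -7.96676602e-06]), 'tcp_pos': array([0.29769576, 0.60580102, 0.25638499]), 'eef_rot': array([2.26428588e-01, 9.74027768e-01, 2.84597820e-05, 1.10732476e-05]), 'ft_force': array([-0.39084309, -0.41496145,  0.44661357]), 'wrist_torque': array([ 0.00944207, -0.03007424,  0.04192265]), 'gripper_force': 0.0, 'grip_width': 1.0019818171041133}
```

View pics/scene0.png

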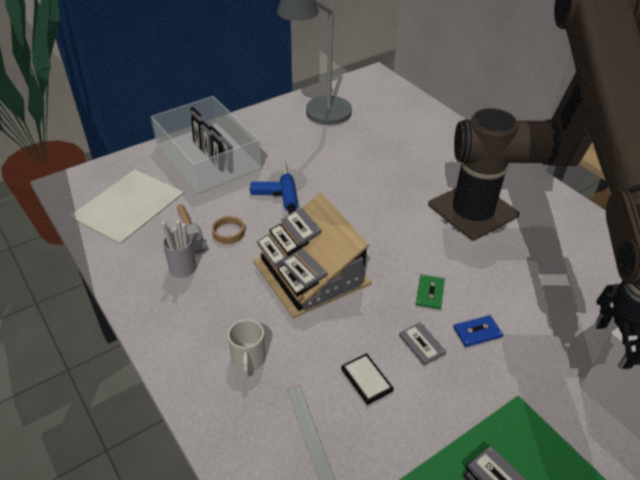

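Run:
```python
import cv2
a=cv2.imread("pics/side0.png");b=cv2.imread("pics/scene0.png")
A=cv2.resize(a[150:350,150:416],(798,600),interpolation=cv2.INTER_CUBIC)
cv2.imwrite("pics/side0c.png",A)
```

```text
(no output)
```

View pics/side0c.png

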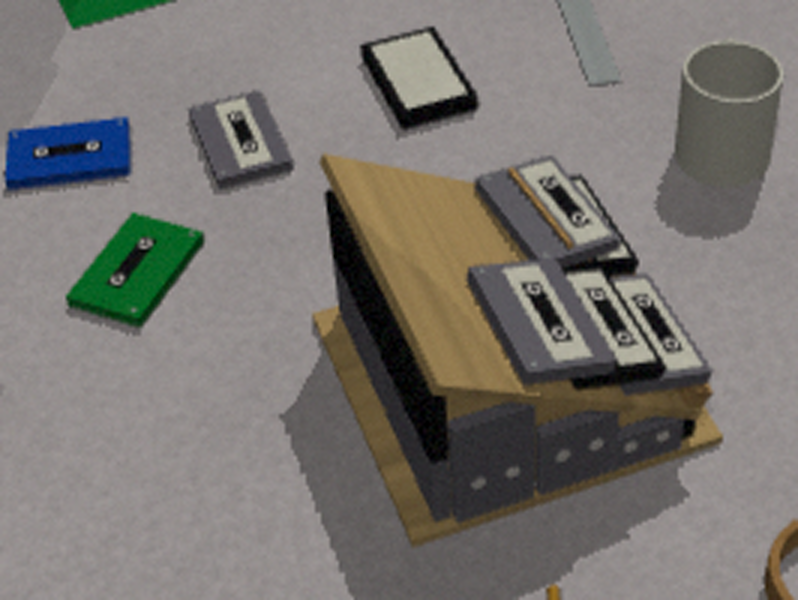

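The grey cassettes' look-alikes are blue (478,331), green (431,291) and the ones on the mat (490,465). The table upper_cassette is the plain grey one at scene (423,342). The case is at (367,377). In the side crop the ridge runs from (322,155) to (437,388), and the lower cassette is at (550,205), with its strip on the uphill side.

Run:
```python
from h import *
s,d=cam("scene"),cam("side")
f=lambda u,v:(150+u/3,150+v/3)
for n,a,b in [("ridge+y",(367,245),f(322,155)),("ridge-y",(322,197),f(437,388)),("upper c",(423,342),f(240,137)),("case",(367,377),f(420,70)),("green",(431,291),f(135,270)),("blue",(478,331),f(68,150)),("lower mid",(303,268),f(550,205))]:
    print(n,np.round(tri([s,d],[a,b]),3))
print("matcas",onplane(s,(490,465),.012))
```

```text
ridge+y [0.448 0.063 0.154]
ridge-y [ 0.432 -0.153  0.144]
upper c [0.443 0.281 0.007]
case [0.614 0.287 0.014]
green [0.318 0.171 0.005]
blue [0.31  0.331 0.006]
lower mid [ 0.591 -0.001  0.101]
matcas [0.53315567 0.58966406 0.012     ]
```

```bash
cat >> h.py <<'E'
def plan(p,Rt):
    s=robot.sense(); R0=R.from_quat(s["eef_rot"])
    rv=(R0.inv()*Rt).as_rotvec(degrees=True)/4
    sh=Rt.inv().apply(np.array(p)-s["tcp_pos"])/.05
    print("TURN total",np.round(rv,2),"then SHIFT total (new frame)",np.round(sh,2),"clock",round(s["clock"],2))
def down(yaw): # tool x at world angle yaw, pointing down
    return R.from_matrix(np.array([[np.cos(yaw),np.sin(yaw),0],[np.sin(yaw),-np.cos(yaw),0],[0,0,-1]]).T) * R.identity() if False else R.from_matrix(np.column_stack([[np.cos(yaw),np.sin(yaw),0],[np.sin(yaw),-np.cos(yaw),0],[0,0,-1]]))
E
python3 - <<'E'
from h import *
plan([.52,.17,.30],down(np.radians(176)))
E
```

```text
TURN total [ 0.    0.   -5.54] then SHIFT total (new frame) [-5.04 -8.38 -0.87] clock 0.6
```

```bash
python3 -m creep '[[[0,0,-0.9],[0,0,-1]],[[0,0,0],[0,0,-1]],[[0,0,0],[0,0,-1]],[[0,0,0],[0,0,-1]],[[0,0,0],[0,0,-1]],[[0,0,0],[0,0,-0.54]]]'; python3 -m creep '[[[-0.6,-1,0],[0,0,0]],[[-0.6,-1,0],[0,0,0]],[[-0.6,-1,0],[0,0,0]],[[-0.6,-1,0],[0,0,0]],[[-0.6,-1,0],[0,0,0]],[[-0.6,-1,0],[0,0,0]],[[-0.6,-1,0],[0,0,0]],[[-0.6,-1,0],[0,0,0]]]'; python3 -m creep '[[[0,0,0],[0,0,0]],[[0,0,0],[0,0,0]]]'
python3 - <<'E'
from h import *
im=robot.capture("wrist"); np.save("w1.npy",im); s=robot.sense(); print(s["clock"],s["tcp_pos"],s["eef_rot"])
import pickle; pickle.dump(cam("wrist"),open("w1.pkl","wb")); cv2.imwrite("pics/w1.png",im[:,:,::-1])
E
```

```text
clock: 1.2
tcp_pos: [0.2977, 0.6058, 0.3014]
eef_rot: [0.034, 0.999, 0.0, 0.0]
ft_force: [0.9, -0.3, 0.2]
grip_width: 1.001
gripper_force: 0.0
clock: 2.0
tcp_pos: [0.4795, 0.2474, 0.3018]
eef_rot: [0.035, 0.999, 0.0, 0.001]
ft_force: [1.3, 0.3, 0.3]
grip_width: 1.0
gripper_force: 0.0
clock: 2.2
tcp_pos: [0.4794, 0.2483, 0.3015]
eef_rot: [0.036, 0.999, 0.0, -0.0]
ft_force: [0.0, 0.3, 0.2]
grip_width: 1.002
gripper_force: 0.0
2.25 [0.47892095 0.249304   0.30143669] [ 3.54252158e-02  9.99372290e-01  2.75513051e-04 -7.01567410e-05]
```

View pics/w1.png

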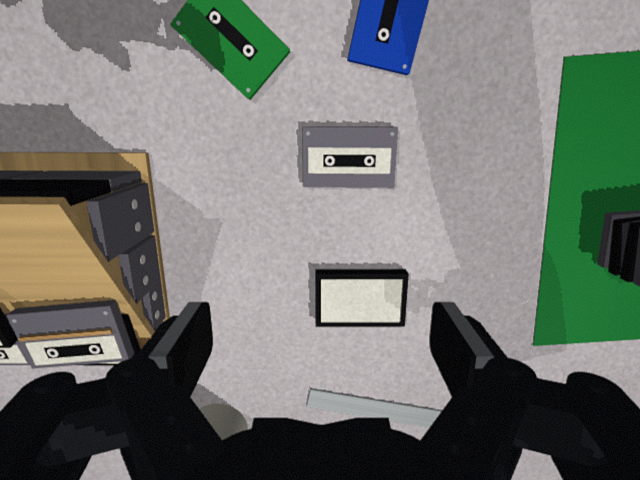

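```bash
python3 - <<'E'
from h import *
import pickle
c=pickle.load(open("w1.pkl","rb"))
P=[onplane(c,u,.012) for u in [(303,126),(397,126),(396,187),(303,187)]]
print(np.round(P,4)); print(np.mean(P,0)); e=P[1]-P[0]; print(np.degrees(np.arctan2(e[1],e[0])))
for u in [(151,152),(172,360)]: print(onplane(c,u,.006))
plan([.625,.0,.30],down(np.radians(175.9)))
E
python3 -m creep '[[[-0.5,-0.8,0],[0,0,0]],[[-0.5,-0.8,0],[0,0,0]],[[-0.5,-0.8,0],[0,0,0]],[[-0.5,-0.8,0],[0,0,0]],[[-0.5,-0.8,0],[0,0,0]],[[-0.5,-0.8,0],[0,0,0]],[[0,0,0],[0,0,0]],[[0,0,0],[0,0,0]]]'
python3 - <<'E'
from h import *
import pickle
im=robot.capture("wrist"); s=robot.sense(); print(s["clock"],s["tcp_pos"],s["eef_rot"])
pickle.dump(cam("wrist"),open("w2.pkl","wb")); cv2.imwrite("pics/w2.png",im[:,:,::-1])
E
```

```text
[[0.4085 0.2352 0.012 ]
 [0.4153 0.333  0.012 ]
 [0.4793 0.3313 0.012 ]
 [0.4722 0.2299 0.012 ]]
[0.44381552 0.28234647 0.012     ]
85.99497881517144
[0.42388689 0.06917765 0.006     ]
[0.68421974 0.04294725 0.006     ]
TURN total [ 0.01 -0.    0.01] then SHIFT total (new frame) [-3.27 -4.76  0.03] clock 2.25
clock: 3.05
tcp_pos: [0.612, 0.0004, 0.3008]
eef_rot: [0.035, 0.999, 0.0, -0.001]
ft_force: [-1.3, 0.5, 0.9]
grip_width: 1.001
gripper_force: 0.0
3.1 [0.6116184  0.00112127 0.30099817] [ 3.41010314e-02  9.99418212e-01  3.95865624e-04 -4.48817913e-04]
```

View pics/w2.png

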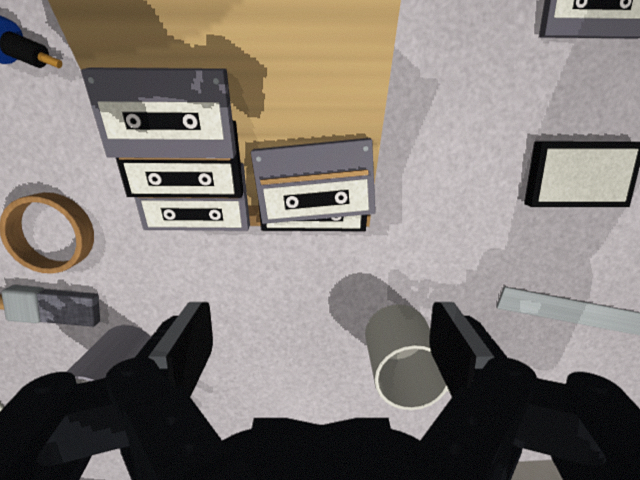

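```bash
cat > fit.py <<'E'
from h import *
import pickle
from scipy.optimize import least_squares
c=pickle.load(open("w2.pkl","rb"))
M=[];U=[]
def add(x,y,z,u,v): M.append([x,y,z]);U.append([u,v])
for (x,z,l,r) in [(63.1,132.9,(85,69),(229,69)),(125.2,117.5,(107,157),(235,156)),(161.1,96.2,(127,197),(241,197)),(197,74.9,(144,230),(249,230))]:
    add(x,-106,z,*l);add(x,-6,z,*r)
add(197,6,74.9,262,230);add(197,106,74.9,367,230)
M=np.array(M)/1000;U=np.array(U,float)
def P(q,M): return np.array(M)@R.from_euler('z',q[2]).as_matrix().T+[q[0],q[1],0]
f=lambda q:(proj("",P(q,M),c)-U).ravel()
r=least_squares(f,[.44,-.05,-.07],loss="soft_l1")
print(r.x,np.round(r.fun.reshape(-1,2),1).tolist())
q=r.x
rot=R.from_euler('z',q[2])*R.from_euler('y',14,degrees=True)
S=P(q,[[.1582,.056,.0845]])[0]
print("stop",S,"yaw deg",np.degrees(q[2]))
pickle.dump((q,rot.as_matrix(),S),open("roof.pkl","wb"))
# lower cassette: pose in stop frame
loc=np.array([[-32,-50,12],[-32,50,12],[32,50,12],[32,-50,12],[-4,-45,16],[-4,45,16]])/1000
pu=np.array([(252,148),(372,138),(375,213),(257,223),(261,184),(368,173)],float)
def W(s): return rot.apply(R.from_rotvec(s[3:]).apply(loc)+s[:3])+S
g=lambda s:np.r_[(proj("",W(s),c)-pu).ravel(),(s[3])*200]
k=least_squares(g,[0,0,.006,0,0,.1]); print("lower in stop frame mm",np.round(k.x[:3]*1000,1),"rv deg",np.round(np.degrees(k.x[3:]),1),np.round(k.fun,1))
t=R.from_rotvec(k.x[3:]).apply([[.032,-.05,0],[.032,0,0],[.032,.05,0],[-.032,0,0]])+k.x[:3]; print(np.round(t*1000,1))
E
python3 fit.py
```

```text
[ 0.43566609 -0.0487005  -0.0730806 ] [[-3.1, -0.4], [-4.3, 0.5], [1.1, -0.2], [-0.1, 1.5], [1.0, -0.6], [1.8, 0.1], [0.4, -0.7], [0.3, -0.2], [-0.1, -0.1], [-0.4, 0.4]]
stop [ 0.59753269 -0.00440104  0.0845    ] yaw deg -4.187210061674038
lower in stop frame mm [-11.9   0.5   3.1] rv deg [ -0.  -18.1   5. ] [-1.1  0.  -0.5 -0.   0.2  1.6  2.9  0.5 -1.  -2.2 -0.3  0.1 -0.1]
[[ 22.7 -46.6  13.7]
 [ 18.4   3.2  13. ]
 [ 14.1  53.1  12.3]
 [-42.2  -2.3  -6.8]]
```

```bash
cat >> h.py <<'E'
import pickle
def roof(): return pickle.load(open("roof.pkl","rb"))
def splan(p,extra=None):  # TCP target in stop frame, mm ; tool x uphill, z into face
    q,r,S=roof(); T=R.from_matrix(np.column_stack([-r[:,0],r[:,1],-r[:,2]]))
    if extra is not None: T=T*extra
    plan(r@(np.array(p)/1000)+S,T)
def where():
    q,r,S=roof(); s=robot.sense(); print("TCP in stop mm",np.round(r.T@(s["tcp_pos"]-S)*1000,1),"F face axes",np.round(r.T@s["ft_force"],1),"w",round(s["grip_width"]*85.4,1),"t",round(s["clock"],2))
E
python3 - <<'E'
from h import *
c=pickle.load(open("w2.pkl","rb"))
print("mug",onplane(c,(412,378),.09)); print(robot.tcp_to_tips); where()
splan([36,0,60])
E
```

```text
mug [0.79827252 0.08311942 0.09      ]
0.025
TCP in stop mm [-39.1   6.5 213.4] F face axes [-0.5  0.  -0. ] w 85.6 t 3.1
TURN total [0.   3.49 0.07] then SHIFT total (new frame) [-1.5  -0.13  3.07] clock 3.1
```

```bash
python3 -m creep '[[[0,0,0],[0,0.9,0]],[[0,0,0],[0,0.9,0]],[[0,0,0],[0,0.9,0]],[[0,0,0],[0,0.8,0.05]],[[-0.75,-0.07,0.5],[0,0,0]],[[-0.75,-0.07,0.5],[0,0,0]],[[0,0,0.7],[0,0,0]],[[0,0,0.7],[0,0,0]]]' 60; python3 -m creep '[[[0,0,0.5],[0,0,0]],[[0,0,0],[0,0,0]],[[0,0,0],[0,0,0]]]'; python3 -c "
from h import *
where(); splan([36,0,60])"
```

```text
clock: 3.9
tcp_pos: [0.6548, -0.0082, 0.1648]
eef_rot: [0.035, 0.992, 0.004, -0.122]
ft_force: [-0.1, -0.1, 0.4]
grip_width: 0.703
gripper_force: 0.0
clock: 4.2
tcp_pos: [0.6488, -0.0086, 0.1431]
eef_rot: [0.035, 0.992, 0.004, -0.122]
ft_force: [0.3, 0.2, 0.3]
grip_width: 0.7
gripper_force: 0.0
TCP in stop mm [35.8 -0.5 69.3] F face axes [0.2 0.2 0.3] w 59.8 t 4.2
TURN total [-0.02  0.    0.03] then SHIFT total (new frame) [-0.    0.01  0.19] clock 4.2
```

```bash
python3 -m creep '[[[0,0,0.4],[0,0,0]],[[0,0,0.3],[0,0,0]],[[0,0,0.1],[0,0,0]],[[0,0,0],[0,0,0]]]' >/dev/null; python3 -c "
from h import *
where()"; for i in 1 2; do python3 -m creep '[[[0,0,0.04],[0,0,0]],[[0,0,0],[0,0,0]]]' | grep ft_; python3 -c "
from h import *
where()"; done
```

```text
TCP in stop mm [35.8 -2.1 28.5] F face axes [0.5 0.4 0.7] w 59.9 t 4.6
ft_force: [-0.2, -0.0, -0.4]
TCP in stop mm [36.5 -2.5 27.6] F face axes [-0.1 -0.  -0.4] w 60.2 t 4.8
ft_force: [-0.0, -0.1, -0.1]
TCP in stop mm [36.1 -2.5 24.9] F face axes [ 0.  -0.1 -0.1] w 60.2 t 5.0
```

```bash
for i in 1 2 3; do python3 -m creep '[[[0,0.01,0.03],[0,0,0]],[[0,0,0],[0,0,0]]]' | grep ft_; python3 -c "
from h import *
where()"; done
```

```text
ft_force: [-0.5, 0.8, 0.1]
TCP in stop mm [36.  -1.9 23. ] F face axes [-0.6  0.8 -0. ] w 60.0 t 5.2
ft_force: [-1.2, 0.4, 0.1]
TCP in stop mm [36.2 -1.4 22. ] F face axes [-1.2  0.3 -0.2] w 59.9 t 5.4
ft_force: [-0.4, -2.0, 5.8]
TCP in stop mm [36.3 -1.3 22. ] F face axes [-1.7 -2.   5.5] w 59.9 t 5.6
```

```bash
python3 -m creep '[[[0,0.02,-0.14],[0,0,0]],[[0,0,0],[0,0,0]],[[0.08,0,0],[0,0,0]],[[0.08,0,0],[0,0,0]],[[0.08,0,0],[0,0,0]],[[0,0,0],[0,0,0]]]' | grep ft_; python3 -c "
from h import *
where()"; python3 -m creep '[[[0.06,0,0],[0,0,0]],[[0.06,0,0],[0,0,0]],[[0.06,0,0],[0,0,0]],[[0,0,0],[0,0,0]]]' | grep ft_; python3 -c "
from h import *
where()
im=robot.capture('wrist');pickle.dump(cam('wrist'),open('w3.pkl','wb'));cv2.imwrite('pics/w3.png',im[:,:,::-1])"
```

```text
ft_force: [-0.4, -0.3, -0.3]
TCP in stop mm [23.4  0.3 26.9] F face axes [-0.3 -0.3 -0.4] w 60.2 t 6.2
ft_force: [-0.8, 0.7, 0.5]
TCP in stop mm [14.7  0.2 27.3] F face axes [-1.   0.7  0.3] w 59.8 t 6.6
```

View pics/w3.png

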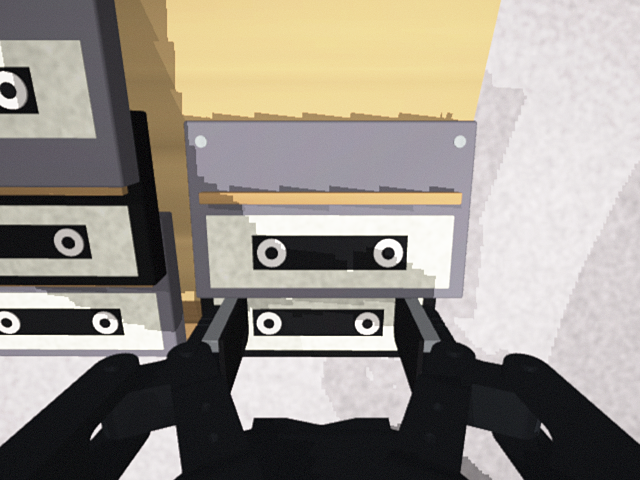

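The cassette is now square in the column, with its upper edge at row 122 and lower edge at row 297. Both fingers are on the lower edge, so I keep pushing.

```bash
python3 -m creep '[[[0.05,0,0],[0,0,0]],[[0.05,0,0],[0,0,0]],[[0,0,0],[0,0,0]]]' | grep ft_; python3 -c "
from h import *
where()"; python3 -m creep '[[[0.05,0,0],[0,0,0]],[[0.04,0,0],[0,0,0]],[[0,0,0],[0,0,0]],[[0,0,0],[0,0,0]]]' | grep ft_; python3 -c "
from h import *
where()
im=robot.capture('wrist');pickle.dump(cam('wrist'),open('w4.pkl','wb'));cv2.imwrite('pics/w4.png',im[:,:,::-1])"
```

```text
ft_force: [0.8, 0.6, -1.0]
TCP in stop mm [ 9.8  0.2 27.2] F face axes [ 1.   0.7 -0.8] w 59.8 t 6.95
ft_force: [0.4, 0.0, 0.1]
TCP in stop mm [ 5.4  0.1 27.2] F face axes [0.3 0.1 0.2] w 60.1 t 7.35
```

View pics/w4.png

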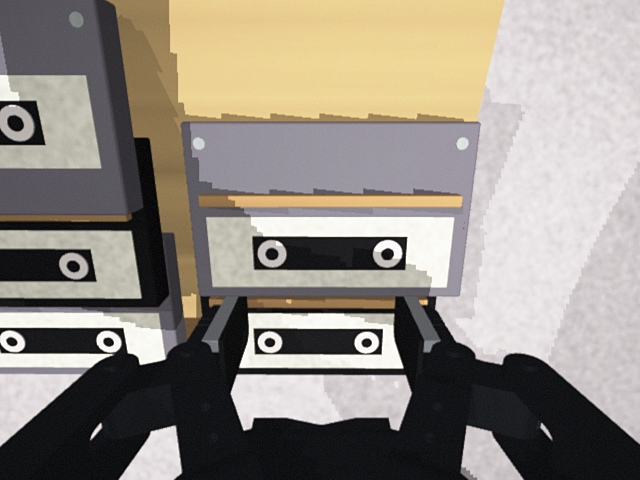

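```bash
cat > fit2.py <<'E'
from h import *
from scipy.optimize import least_squares
q,r,S=roof(); rot=R.from_matrix(r)
c=pickle.load(open("w4.pkl","rb"))
loc=np.array([[-32,-50,12],[-32,50,12],[32,50,12],[32,-50,12],[-8,-45,16],[-8,45,16]])/1000
pu=np.array([(182,122),(479,122),(461,296),(198,297),(199,196),(462,195)],float)
W=lambda s: rot.apply(R.from_euler('zy',[s[3],s[4]]).apply(loc)+s[:3])+S
k=least_squares(lambda s:(proj("",W(s),c)-pu).ravel(),[-.035,0,.0,0,0]); print(np.round(k.x[:3]*1000,1),np.degrees(k.x[3:]),np.round(k.fun,1))
print("tail",(R.from_euler('zy',k.x[3:]).apply([.032,0,0])+k.x[:3])*1000)
print("strip face px",proj("",rot.apply([[0,-.02,.004],[0.004,-.02,.004],[.04,-.02,0]])+S,c), "home tail top",proj("",rot.apply([[0,0,.012],[-.005,0,.012]])+S,c))
E
python3 fit2.py
```

```text
[-36.5   2.7   1.9] [ 0.14584978 -1.44273535] [-0.4  0.4  0.4 -0.3 -0.5  0.9  0.8  0.3  0.2 -0.8 -0.4 -0.3]
tail [-4.55675227  2.77908772  2.74041382]
strip face px [[273.81556164 296.00485733]
 [274.16576308 304.72837442]
 [278.07894337 371.91205244]] home tail top [[322.26634661 305.16308418]
 [322.2878237  293.57964882]]
```

Fitted tail is at x −4.6 mm and flat, so it has dropped behind the strip. Next I go over the top and draw it down from the upper edge, with the tool normal to the deck.

```bash
cat >> h.py <<'E'
def dplan(u,y,h,course=0): # TCP: u mm uphill along deck from home upper edge foot, h above deck; tool normal to deck
    a=np.radians(16.7); U=np.array([-np.cos(a),0,np.sin(a)]); N=np.array([np.sin(a),0,np.cos(a)])
    p=np.array([-64,y,0])+u*U+h*N+course*np.array([-40,0,12])
    splan(p,R.from_euler('y',16.7,degrees=True))
def dwhere(course=0):
    q,r,S=roof(); s=robot.sense(); a=np.radians(16.7); U=np.array([-np.cos(a),0,np.sin(a)]); N=np.array([np.sin(a),0,np.cos(a)])
    p=r.T@(s["tcp_pos"]-S)*1000-np.array([-64,0,0])-course*np.array([-40,0,12]); f=r.T@s["ft_force"]
    print("TCP u,y,h",np.round([p@U,p[1],p@N],1),"F downhill-reaction(+u),y,n",np.round([f@U,f[1],f@N],1),"w",round(s["grip_width"]*85.4,1),"t",round(s["clock"],2))
E
python3 -m creep '[[[-0.08,0,0],[0,0,0]],[[0,0,-0.4],[0,0,0]],[[0,0,-0.5],[0,0,0]],[[0,0,0],[0,0.9,0]],[[0,0,0],[0,0.9,0]],[[0,0,0],[0,0.9,0]],[[0,0,0],[0,0.9,0]],[[0,0,0],[0,0.58,0]]]' | grep -v quat
python3 -c "
from h import *
dwhere(); dplan(23,2,45)"
```

```text
clock: 8.2
tcp_pos: [0.6246, -0.0063, 0.152]
eef_rot: [0.035, 0.963, 0.009, -0.266]
ft_force: [-0.7, 0.2, -0.3]
grip_width: 0.704
gripper_force: 0.0
TCP u,y,h [-50.2   0.1  90.2] F downhill-reaction(+u),y,n [ 0.4  0.1 -0.6] w 60.1 t 8.2
TURN total [-0.01 -0.04 -0.01] then SHIFT total (new frame) [1.46 0.04 0.9 ] clock 8.2
```

```bash
python3 -m creep '[[[0.75,0.04,0],[0,0,0]],[[0.7,0,0.2],[0,0,0]],[[0,0,0.5],[0,0,0]],[[0,0,0.3],[0,0,0]],[[0,0,0.2],[0,0,0]],[[0,0,0.1],[0,0,0]],[[0,0,0],[0,0,0]]]' >/dev/null
python3 -c "
from h import *
dwhere()"
python3 -m creep '[[[0,0,0.04],[0,0,0]],[[0,0,0],[0,0,0]]]' >/dev/null
python3 -c "
from h import *
dwhere()
im=robot.capture('wrist');cv2.imwrite('pics/w5.png',im[:,:,::-1])"
```

```text
TCP u,y,h [22.5  2.1 24.6] F downhill-reaction(+u),y,n [0.2 0.6 0.3] w 60.3 t 8.9
TCP u,y,h [22.4  2.1 24. ] F downhill-reaction(+u),y,n [ 0.2 -0.1  0.5] w 60.1 t 9.1
```

View pics/w5.png

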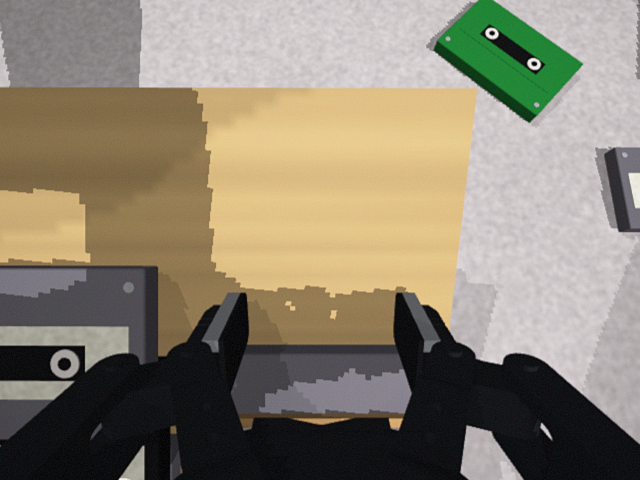

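Both fingers stand on the deck uphill of the cassette's upper edge (row 348). Now I draw it down.

```bash
python3 -m creep '[[[-0.05,0,0],[0,0,0]],[[-0.05,0,0],[0,0,0]],[[0,0,0],[0,0,0]]]' >/dev/null
python3 -c "
from h import *
dwhere()"
for i in 1 2 3; do python3 -m creep '[[[-0.02,0,0],[0,0,0]],[[0,0,0],[0,0,0]]]' >/dev/null
python3 -c "
from h import *
dwhere()"; done
```

```text
TCP u,y,h [17.4  2.1 23.6] F downhill-reaction(+u),y,n [-0.1  0.2 -0.8] w 60.0 t 9.45
TCP u,y,h [16.7  2.2 23.4] F downhill-reaction(+u),y,n [-0.4  0.7  0.1] w 60.2 t 9.65
TCP u,y,h [15.7  2.2 23.3] F downhill-reaction(+u),y,n [-0.1  0.1 -0.1] w 60.0 t 9.85
TCP u,y,h [14.8  2.2 23.4] F downhill-reaction(+u),y,n [0.3 0.4 0.3] w 60.2 t 10.05
```

```bash
for i in 1 2 3; do python3 -m creep '[[[-0.02,0,0],[0,0,0]],[[0,0,0],[0,0,0]]]' >/dev/null
python3 -c "
from h import *
dwhere()"; done
```

```text
TCP u,y,h [14.5  2.2 23.4] F downhill-reaction(+u),y,n [5.5 1.3 1.2] w 59.8 t 10.25
TCP u,y,h [14.3  2.2 23.3] F downhill-reaction(+u),y,n [ 8.3 -0.3  2.6] w 59.9 t 10.45
TCP u,y,h [14.2  2.2 23.3] F downhill-reaction(+u),y,n [12.  -0.2  2.6] w 60.1 t 10.65
```

It is pressed home at about 12 N, with the finger at u 14.3, just where home is expected. Now I retreat and fetch the table cassette.

```bash
python3 -m creep '[[[0.08,0,0],[0,0,0]],[[0.08,0,0],[0,0,0]],[[0,0,-0.6],[0,0,0]],[[0,0,-1],[0,0,0]],[[0,0,-1],[0,0,0]],[[0,0,0],[0,0,0]]]' 80 >/dev/null
python3 -c "
from h import *
robot.capture('wrist')
im=robot.capture('wrist');cv2.imwrite('pics/w6.png',im[:,:,::-1]);pickle.dump(cam('wrist'),open('w6.pkl','wb'))
s=robot.sense();print(s['tcp_pos'],s['clock'],R.from_quat(s['eef_rot']).as_euler('zyx',degrees=True))
p=s['tcp_pos']
plan(p,down(np.radians(175.8)))
plan([.4438,.2823,.20],down(np.radians(86)))"
```

```text
[ 0.59832627 -0.00240074  0.24339434] 11.35 [-175.12393989  -30.31660867 -177.59559133]
TURN total [-0.01 -7.6  -0.01] then SHIFT total (new frame) [0. 0. 0.] clock 11.35
TURN total [-5.95 -5.95 21.87] then SHIFT total (new frame) [ 5.46 -3.48  0.87] clock 11.35
```

```bash
python3 -m creep '[[[0,0,0],[0,-0.95,0]],[[0,0,0],[0,-0.95,0]],[[0,0,0],[0,-0.95,0]],[[0,0,0],[0,-0.95,0]],[[0,0,0],[0,-0.95,0]],[[0,0,0],[0,-0.95,0]],[[0,0,0],[0,-0.95,0]],[[0,0,0],[0,-0.95,0]]]'|grep pos
python3 -m creep '[[[0,0,0],[0,0,1]],[[0,0,0],[0,0,1]],[[0,0,0],[0,0,1]],[[0,0,0],[0,0,1]],[[0,0,0],[0,0,1]],[[0,0,0],[0,0,1]],[[0,0,0],[0,0,1]],[[0,0,0],[0,0,1]]]' >/dev/null
python3 -m creep '[[[0,0,0],[0,0,1]],[[0,0,0],[0,0,1]],[[0,0,0],[0,0,1]],[[0,0,0],[0,0,1]],[[0,0,0],[0,0,1]],[[0,0,0],[0,0,1]],[[0,0,0],[0,0,1]],[[0,0,0],[0,0,1]]]' >/dev/null
python3 -m creep '[[[0,0,0],[0,0,1]],[[0,0,0],[0,0,1]],[[0,0,0],[0,0,1]],[[0,0,0],[0,0,1]],[[0,0,0],[0,0,1]],[[0,0,0],[0,0,1]],[[0,0,0],[0,0,0.45]],[[0,0,0],[0,0,0]]]' >/dev/null
python3 -c "
from h import *
plan([.4438,.2823,.15],down(np.radians(86)))"
```

```text
tcp_pos: [0.5957, -0.0019, 0.2396]
TURN total [-0.12  0.01 -0.  ] then SHIFT total (new frame) [ 5.46 -3.43  1.79] clock 14.55
```

```bash
python3 -m creep '[[[0.8,-0.5,0],[-0.12,0,0]],[[0.8,-0.5,0],[0,0,0]],[[0.8,-0.5,0],[0,0,0]],[[0.8,-0.5,0.2],[0,0,0]],[[0.8,-0.5,0.5],[0,0,0]],[[0.8,-0.5,0.6],[0,0,0]],[[0.66,-0.43,0.49],[0,0,0]],[[0,0,0],[0,0,0]]]'|grep pos
python3 -c "
from h import *
im=robot.capture('wrist');cv2.imwrite('pics/w7.png',im[:,:,::-1]);pickle.dump(cam('wrist'),open('w7.pkl','wb'))
plan([.4438,.2823,.026],down(np.radians(86)))"
```

```text
tcp_pos: [0.4429, 0.2768, 0.1511]
TURN total [-0.04  0.05  0.07] then SHIFT total (new frame) [ 0.13 -0.04  2.54] clock 15.4
```

View pics/w7.png

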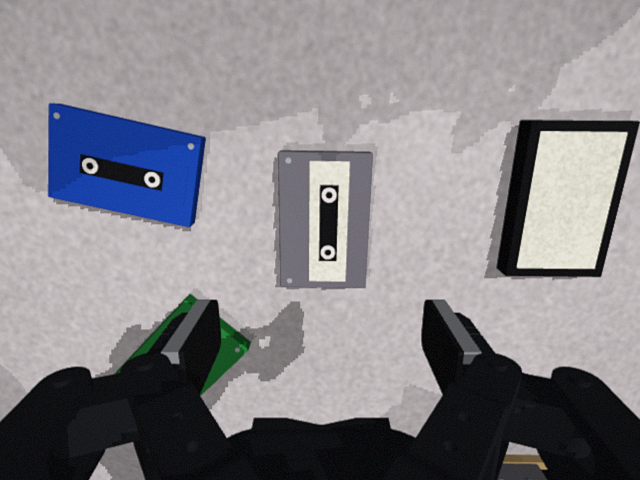

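The target is the grey cassette in the middle (corners (278,152), (372,152), (365,288), (281,288)). Blue and green are to its left, and the case is to its right.

```bash
python3 -c "
from h import *
c=pickle.load(open('w7.pkl','rb'))
P=[onplane(c,u,.012) for u in [(278,152),(372,152),(365,288),(281,288)]]
print(np.round(P,4),np.mean(P,0)); 
e=P[0]-P[3]+P[1]-P[2]; print(np.degrees(np.arctan2(e[1],e[0])))
print('green corner',onplane(c,(249,346),.012))
m=np.mean(P,0); plan([m[0],m[1],.026],down(np.arctan2(e[1],e[0])))"
```

```text
[[0.42   0.3312 0.012 ]
 [0.4833 0.3272 0.012 ]
 [0.4757 0.2269 0.012 ]
 [0.4124 0.2309 0.012 ]] [0.44784384 0.27905202 0.012     ]
85.65523335683886
green corner [0.38210975 0.18215226 0.012     ]
TURN total [-0.04  0.05  0.15] then SHIFT total (new frame) [0.07 0.04 2.54] clock 15.4
```

```bash
python3 -m creep '[[[0.07,0.04,0.8],[0,0,0.15]],[[0,0,0.8],[0,0,0]],[[0,0,0.5],[0,0,0]],[[0,0,0.25],[0,0,0]],[[0,0,0],[0,0,0]]]' 80 >/dev/null
python3 -c "
from h import *
plan([.4478,.279,.026],down(np.radians(85.7)));print(robot.sense()['tcp_pos'],robot.sense()['ft_force'])"
```

```text
TURN total [ 0.    0.03 -0.09] then SHIFT total (new frame) [ 0.03 -0.07  0.24] clock 15.9
[0.45098778 0.27718792 0.03787114] [0.64187755 0.73124334 0.54511146]
```

```bash
python3 -m creep '[[[0.03,-0.06,0.23],[0,0,0]],[[0,0,0],[0,0,0]]]'|grep -E "pos|ft"; python3 -m creep '[[[0,0,0],[0,0,0]],[[0,0,0],[0,0,0]],[[0,0,0],[0,0,0]],[[0,0,0],[0,0,0]],[[0,0,0],[0,0,0]]]' 55
python3 -m creep '[[[0,0,-0.2],[0,0,0]],[[0,0,-1],[0,0,0]],[[0,0,-1],[0,0,0]],[[0,0,-1],[0,0,0]],[[0,0,-1],[0,0,0]],[[0,0,0],[0,0,0]]]' | grep -v rot
```

```text
tcp_pos: [0.4487, 0.28, 0.0279]
ft_force: [-0.3, 0.2, 0.0]
clock: 16.6
tcp_pos: [0.4505, 0.2816, 0.033]
eef_rot: [0.735, 0.678, 0.002, 0.001]
ft_force: [-5.8, -1.5, 21.2]
grip_width: 0.647
gripper_force: 10.6
clock: 17.2
tcp_pos: [0.4522, 0.282, 0.2483]
ft_force: [1.5, 0.4, 0.4]
grip_width: 0.648
gripper_force: 0.0
```

The fingertips rode over the cassette: they stand about 3 mm shorter than assumed at this opening. That also means the roof faces are about 3 mm higher than my model. I look again and regrasp lower.

```bash
python3 -m creep '[[[0,0,0.6],[0,0,0]],[[0,0,0.6],[0,0,0]],[[0,0,0.5],[0,0,0]],[[0,0,0],[0,0,0]]]' 80 >/dev/null
python3 -c "
from h import *
im=robot.capture('wrist');pickle.dump(cam('wrist'),open('w8.pkl','wb'));c=cam('wrist')
cv2.imwrite('pics/w8.png',im[:,:,::-1][100:340,180:500])
print(robot.look_for('wrist','upper_cassette')); print(robot.sense()['tcp_pos'])
g=im.astype(int); hsv=cv2.cvtColor(im,cv2.COLOR_RGB2HSV)
"
```

```text
[{'bbox': [41.6, 111.7, 197.5, 237.0], 'p': 0.97}, {'bbox': [269.2, 155.2, 366.9, 290.3], 'p': 0.79}, {'bbox': [140.2, 300.8, 249.4, 396.5], 'p': 0.67}]
[0.44833343 0.28018914 0.15307737]
```

View pics/w8.png

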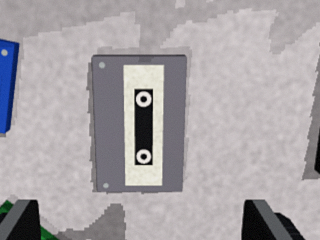

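The crop shows the grey cassette flat and barely moved, with corners at full-frame (273,155), (367,155), (363,291), (276,292).

```bash
python3 -c "
from h import *
c=pickle.load(open('w8.pkl','rb'))
P=[onplane(c,u,.012) for u in [(273,155),(367,155),(363,291),(276,292)]]
m=np.mean(P,0);e=P[0]-P[3]+P[1]-P[2]; print(m,np.degrees(np.arctan2(e[1],e[0])))
plan([m[0],m[1],.0215],down(np.arctan2(e[1],e[0])))
q,r,S=roof(); pickle.dump((q,r,S+r[:,2]*.003),open('roof.pkl','wb'))"
```

```text
[0.44686951 0.28134454 0.012     ] 85.19898770534296
TURN total [0.04 0.01 0.05] then SHIFT total (new frame) [ 0.02 -0.03  2.63] clock 17.7
```

```bash
python3 -m creep '[[[0.02,-0.03,0.8],[0,0,0]],[[0,0,0.8],[0,0,0]],[[0,0,0.6],[0,0,0]],[[0,0,0.3],[0,0,0]],[[0,0,0],[0,0,0]],[[0,0,0],[0,0,0]]]'|grep -E "ft"
python3 -c "
from h import *
plan([.4469,.2813,.0215],down(np.radians(85.3)));print(robot.sense()['tcp_pos'])"
```

```text
ft_force: [0.4, 0.4, 0.4]
TURN total [ 0.08 -0.01  0.02] then SHIFT total (new frame) [-0.01 -0.04  0.16] clock 18.3
[0.44881854 0.28180437 0.02963815]
```

```bash
python3 -m creep '[[[0,-0.04,0.15],[0.05,0,0]],[[0,0,0],[0,0,0]]]'|grep -E "pos|ft"; python3 -m creep '[[[0,0,0],[0,0,0]],[[0,0,0],[0,0,0]],[[0,0,0],[0,0,0]],[[0,0,0],[0,0,0]],[[0,0,0],[0,0,0]]]' 58
python3 -m creep '[[[0,0,-0.2],[0,0,0]],[[0,0,-0.2],[0,0,0]],[[0,0,0],[0,0,0]]]' | grep -v rot
```

```text
tcp_pos: [0.4456, 0.2815, 0.021]
ft_force: [-0.4, -0.3, -0.9]
clock: 19.0
tcp_pos: [0.4462, 0.2817, 0.0214]
eef_rot: [0.735, 0.678, 0.0, 0.0]
ft_force: [1.0, -0.2, 6.6]
grip_width: 0.73
gripper_force: 67.2
clock: 19.3
tcp_pos: [0.4462, 0.2817, 0.0418]
ft_force: [0.1, 0.8, -1.2]
grip_width: 0.729
gripper_force: 66.4
```

Gripped: 62 mm wide at 67 N. Next I carry it over the roof, pitched slightly steeper than the face.

```bash
cat >> h.py <<'E'
def cplan(tail,pitch=8,up=0,uz=21.4):  # held cassette: tail (mm) in home lower_strip frame
    q,r,S=roof(); rp=r@R.from_euler('y',pitch,degrees=True).as_matrix()
    T=np.column_stack([rp[:,1],rp[:,0],-rp[:,2]])
    p=S+r@((np.array(tail)+[-40,0,12+up])/1000)-T@np.array([0,.032,uz/1000])
    plan(p,R.from_matrix(T)); print("tail now", np.round((r.T@(robot.sense()["tcp_pos"]+R.from_quat(robot.sense()["eef_rot"]).apply([0,.032,uz/1000])-S))*1000-[-40,0,12],1),"F",np.round(r.T@robot.sense()["ft_force"],1))
E
python3 -m creep '[[[0,0,-1],[0,0,0]],[[0,0,-1],[0,0,0]],[[0,0,-1],[0,0,0]],[[0,0,-0.8],[0,0,0]],[[0,0,0],[0,0,0]]]' | grep -E "pos|grip"
python3 -c "
from h import *
cplan([-10,2.5,4.5],up=60)"
```

```text
tcp_pos: [0.4487, 0.2828, 0.2381]
grip_width: 0.727
gripper_force: 66.8
TURN total [ 5.68 -0.1  -0.09] then SHIFT total (new frame) [-5.46  2.44 -0.28] clock 19.8
tail now [-125.2  275.5   80.5] F [ 0.1  0.5 -1. ]
```

```bash
python3 -m creep '[[[0,0,0],[0.95,0,0]],[[0,0,0],[0.95,0,0]],[[0,0,0],[0.95,0,0]],[[0,0,0],[0.95,0,0]],[[0,0,0],[0.95,0,0]],[[0,0,0],[0.93,0,0]],[[0,0,0],[0,-0.05,-0.05]],[[0,0,0],[0,0,0]]]' | grep -E "pos|grip"
python3 -m creep '[[[-0.7,0.3,0],[0,0,0]],[[-0.7,0.3,0],[0,0,0]],[[-0.7,0.3,0],[0,0,0]],[[-0.7,0.3,0],[0,0,0]],[[-0.7,0.3,0],[0,0,0]],[[-0.7,0.3,0],[0,0,0]],[[-0.7,0.3,0],[0,0,0]],[[-0.56,0.34,0],[0,0,0]]]' | grep -E "pos|grip"
python3 -m creep '[[[0,0,0],[0,0,0]],[[0,0,0],[0,0,0]]]' | grep -E "pos|grip"
python3 -c "
from h import *
cplan([-10,2.5,4.5],up=15)"
```

```text
tcp_pos: [0.4451, 0.2813, 0.229]
grip_width: 0.726
gripper_force: 66.7
tcp_pos: [0.5368, -0.0009, 0.1837]
grip_width: 0.73
gripper_force: 66.7
tcp_pos: [0.5365, 0.0005, 0.1835]
grip_width: 0.726
gripper_force: 66.7
TURN total [-0.19  0.01 -0.06] then SHIFT total (new frame) [0.04 0.15 0.41] clock 21.6
tail now [-15.    0.3  40.2] F [-0.5  1.1 -1. ]
```

```bash
python3 -m creep '[[[0.04,0.1,0.2],[-0.19,0,-0.06]],[[0,0.05,0.2],[0,0,0]],[[0,0,0],[0,0,0]]]' | grep -E "grip"
python3 -c "
from h import *
cplan([-10,2.5,4.5])"
```

```text
grip_width: 0.732
gripper_force: 66.7
TURN total [-0.05  0.02  0.03] then SHIFT total (new frame) [-0.02  0.06  0.26] clock 21.9
tail now [-11.3   3.7  17.9] F [-1.   0.5 -1.7]
```

```bash
for i in 1 2 3; do python3 -m creep '[[[-0.01,0.02,0.06],[0,0,0]],[[0,0,0],[0,0,0]]]' >/dev/null
python3 -c "
from h import *
cplan([-10,2.5,4.5])"; done
```

```text
TURN total [-0.    0.02  0.02] then SHIFT total (new frame) [0.   0.02 0.25] clock 22.1
tail now [-9.4  2.3 16.8] F [ 0.  -0.3 -1.5]
TURN total [-0.    0.02  0.01] then SHIFT total (new frame) [ 0.02 -0.    0.18] clock 22.3
tail now [-8.7  1.5 13.7] F [-0.2  0.6 -1.7]
TURN total [-0.01  0.02  0.01] then SHIFT total (new frame) [ 0.03 -0.02  0.12] clock 22.5
tail now [-8.2  0.9 10.3] F [-0.5  0.4 -1. ]
```

```bash
for i in 1 2; do python3 -m creep '[[[0.02,-0.02,0.05],[0,0,0]],[[0,0,0],[0,0,0]]]' >/dev/null
python3 -c "
from h import *
cplan([-10,2.5,4.5])"; done
python3 -c "
from h import *
im=robot.capture('side');cv2.imwrite('pics/s9.png',cv2.resize(im[180:300,240:400,::-1],(800,600),interpolation=cv2.INTER_CUBIC))"
```

```text
TURN total [-0.01  0.02  0.01] then SHIFT total (new frame) [0.01 0.   0.07] clock 22.7
tail now [-9.8  2.1  8. ] F [ 0.2 -0.1 -0.8]
TURN total [-0.01  0.02  0.01] then SHIFT total (new frame) [-0.01  0.02  0.02] clock 22.9
tail now [-11.1   3.1   5.7] F [-0.4 -0.1 -0.9]
```

```bash
for i in 1 2; do python3 -m creep '[[[0,0.01,0.025],[0,0,0]],[[0,0,0],[0,0,0]]]' >/dev/null
python3 -c "
from h import *
cplan([-10,2.5,4.5])"; done
```

```text
TURN total [-0.    0.02  0.01] then SHIFT total (new frame) [-0.01  0.01 -0.  ] clock 23.15
tail now [-10.5   3.    4.6] F [ 0.5 -0.3 -1.6]
TURN total [-0.    0.02  0.01] then SHIFT total (new frame) [-0.01 -0.   -0.03] clock 23.35
tail now [-10.2   2.9   3.2] F [-0.1  0.7 -1.2]
```

```bash
python3 -m creep '[[[0,0,0],[0,0,0]],[[0,0,0],[0,0,0]],[[0,0,0],[0,0,0]],[[0,0,0],[0,0,0]]]' 78 | grep -E "ft|grip"
python3 -m creep '[[[0,0,-0.1],[0,0,0]],[[0,0,-0.3],[0,0,0]],[[0,0,-0.8],[0,0,0]],[[0,0,-0.8],[0,0,0]],[[0,0,0],[0,0,0]],[[0,0,0],[0,0,0]]]' | grep -E "pos|ft|grip"
python3 -c "
from h import *
im=robot.capture('wrist');cv2.imwrite('pics/w10.png',im[:,:,::-1]);pickle.dump(cam('wrist'),open('w10.pkl','wb'))"
```

```text
ft_force: [0.6, -0.4, 0.1]
grip_width: 0.917
gripper_force: 0.0
tcp_pos: [0.5708, 0.0006, 0.2415]
ft_force: [-0.1, -0.4, -0.6]
grip_width: 0.914
gripper_force: 0.0
```

View pics/w10.png

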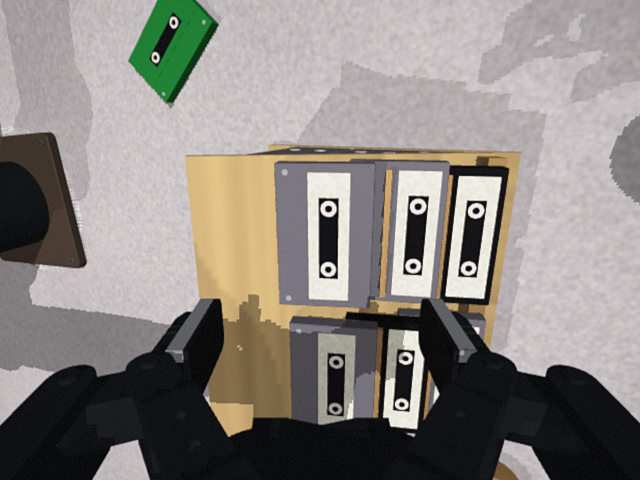

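The upper cassette lies flat and straight just uphill of the lower strip: its lower edge is at column 372 and the strip at 388. Now I fit its sideways offset and plan the press.

```bash
python3 -c "
from h import *
from scipy.optimize import least_squares
q,r,S=roof(); rot=R.from_matrix(r); c=pickle.load(open('w10.pkl','rb'))
def fit(loc,pu,x0):
    loc=np.array(loc)/1000; pu=np.array(pu,float)
    k=least_squares(lambda s:(proj('',rot.apply(R.from_euler('z',s[2]).apply(loc)+[s[0],s[1],x0[2]])+S,c)-pu).ravel(),[x0[0],x0[1],0]); print(np.round(k.x[:2]*1000,1),'yaw',np.round(np.degrees(k.x[2]),1),np.round(k.fun,1))
fit([[-32,50,12],[32,50,12],[32,-50,12],[-32,-50,12]],[(275,163),(376,163),(367,305),(279,305)],[-.08,0,.012])
fit([[32,50,12],[32,-50,12]],[(449,163),(440,300)],[-.032,0,0])
dplan(32,2.5,60,1)"
```

```text
[-78.9   3.1] yaw 0.1 [-1.8 -2.2 -0.2 -0.7  2.5  4.9 -0.5 -1.1]
[-32.1   3.3] yaw 2.2 [-0.1 -3.7 -0.1  4.7]
TURN total [  1.7    1.73 -22.44] then SHIFT total (new frame) [ 0.65 -0.01  1.49] clock 24.4
```

```bash
python3 -m creep '[[[0,0,0],[0.074,0.075,-0.976]],[[0,0,0],[0.074,0.075,-0.976]],[[0,0,0],[0.074,0.075,-0.976]],[[0,0,0],[0.074,0.075,-0.976]],[[0,0,0],[0.074,0.075,-0.976]],[[0,0,0],[0.074,0.075,-0.976]],[[0,0,0],[0.074,0.075,-0.976]],[[0,0,0],[0.074,0.075,-0.976]]]' 60 >/dev/null
python3 -m creep '[[[0,0,0],[0.074,0.075,-0.976]],[[0,0,0],[0.074,0.075,-0.976]],[[0,0,0],[0.074,0.075,-0.976]],[[0,0,0],[0.074,0.075,-0.976]],[[0,0,0],[0.074,0.075,-0.976]],[[0,0,0],[0.074,0.075,-0.976]],[[0,0,0],[0.074,0.075,-0.976]],[[0,0,0],[0.074,0.075,-0.976]]]' >/dev/null
python3 -m creep '[[[0,0,0],[0.074,0.075,-0.976]],[[0,0,0],[0.074,0.075,-0.976]],[[0,0,0],[0.074,0.075,-0.976]],[[0,0,0],[0.074,0.075,-0.976]],[[0,0,0],[0.074,0.075,-0.976]],[[0,0,0],[0.074,0.075,-0.976]],[[0,0,0],[0.074,0.075,-0.976]],[[0,0,0],[0,0,0]]]' >/dev/null
python3 -c "
from h import *
dwhere(1);dplan(30,2.5,35,1)"
```

```text
TCP u,y,h [ -0.6   3.3 132. ] F downhill-reaction(+u),y,n [-0.1  0.3  0.2] w 60.0 t 26.8
TURN total [-0.   -0.06  0.01] then SHIFT total (new frame) [ 0.61 -0.02  1.94] clock 26.8
```

```bash
python3 -m creep '[[[0.61,-0.02,0.3],[0,-0.06,0]],[[0,0,0.6],[0,0,0]],[[0,0,0.6],[0,0,0]],[[0,0,0.4],[0,0,0]],[[0,0,0.1],[0,0,0]],[[0,0,0],[0,0,0]],[[0,0,0],[0,0,0]]]' >/dev/null
python3 -c "
from h import *
dwhere(1)"
python3 -m creep '[[[0,0,0.1],[0,0,0]],[[0,0,0],[0,0,0]]]' >/dev/null
python3 -c "
from h import *
dwhere(1)"
python3 -m creep '[[[0,0,0.06],[0,0,0]],[[0,0,0],[0,0,0]]]' >/dev/null
python3 -c "
from h import *
dwhere(1)"
```

```text
TCP u,y,h [29.3  2.  35.1] F downhill-reaction(+u),y,n [-0.  -0.  -0.8] w 60.2 t 27.5
TCP u,y,h [29.4  2.  29.2] F downhill-reaction(+u),y,n [-0.4 -0.1  0.5] w 59.8 t 27.7
TCP u,y,h [29.6  2.1 25.7] F downhill-reaction(+u),y,n [ 0.7 -0.3 -0.3] w 60.2 t 27.9
```

```bash
for i in 1 2; do python3 -m creep '[[[0,0,0.045],[0,0,0]],[[0,0,0],[0,0,0]]]' >/dev/null
python3 -c "
from h import *
dwhere(1)"; done; for i in 1 2; do python3 -m creep '[[[-0.05,0,0],[0,0,0]],[[-0.05,0,0],[0,0,0]],[[0,0,0],[0,0,0]]]' >/dev/null
python3 -c "
from h import *
dwhere(1)"; done
```

```text
TCP u,y,h [29.6  2.1 23.3] F downhill-reaction(+u),y,n [ 0.6 -0.8 -1.2] w 60.1 t 28.1
TCP u,y,h [29.6  2.1 21. ] F downhill-reaction(+u),y,n [0.8 0.4 0.3] w 59.8 t 28.3
TCP u,y,h [24.2  2.1 21.5] F downhill-reaction(+u),y,n [-0.2 -0.7 -0.1] w 60.0 t 28.6
TCP u,y,h [19.3  2.1 21.4] F downhill-reaction(+u),y,n [-0.3  0.1  0.1] w 60.0 t 28.9
```

```bash
python3 -m creep '[[[-0.03,0,0],[0,0,0]],[[-0.03,0,0],[0,0,0]],[[0,0,0],[0,0,0]]]' >/dev/null
python3 -c "
from h import *
dwhere(1)"; for i in 1 2 3; do python3 -m creep '[[[-0.02,0,0],[0,0,0]],[[0,0,0],[0,0,0]]]' >/dev/null
python3 -c "
from h import *
dwhere(1)"; done
```

```text
TCP u,y,h [16.4  2.1 21.4] F downhill-reaction(+u),y,n [-0.2 -0.   0.5] w 59.8 t 29.2
TCP u,y,h [15.5  2.1 21.5] F downhill-reaction(+u),y,n [-0.3  0.5  0.5] w 59.7 t 29.4
TCP u,y,h [14.5  2.1 21.5] F downhill-reaction(+u),y,n [-0.2 -0.1  0.7] w 59.8 t 29.6
TCP u,y,h [13.9  2.1 21.4] F downhill-reaction(+u),y,n [ 1.6 -0.2 -0.4] w 60.1 t 29.8
```

```bash
for i in 1 2 3; do python3 -m creep '[[[-0.018,0,0],[0,0,0]],[[0,0,0],[0,0,0]]]' >/dev/null
python3 -c "
from h import *
dwhere(1)"; done
```

```text
TCP u,y,h [13.6  2.2 21.4] F downhill-reaction(+u),y,n [ 7.  -0.2  0.9] w 59.7 t 30.0
TCP u,y,h [13.4  2.2 21.4] F downhill-reaction(+u),y,n [9.9 0.1 1.7] w 59.7 t 30.2
TCP u,y,h [13.3  2.2 21.4] F downhill-reaction(+u),y,n [11.7 -0.3  2.5] w 60.0 t 30.4
```

It stopped at u 13.4, the same place as the lower course, and was pressed with about 11 N. I back off and hand in.

```bash
python3 -m creep '[[[0.08,0,0],[0,0,0]],[[0.08,0,0],[0,0,0]],[[0,0,-0.5],[0,0,0]],[[0,0,-1],[0,0,0]],[[0,0,-0.8],[0,0,0]],[[0,0,0],[0,0,0]],[[0,0,0],[0,0,0]],[[0,0,0],[0,0,0]]]' | grep -E "pos|ft"
python3 -c "
from h import *
for n in ['scene','side']:
    robot.capture(n); print(n,[(np.round(d['bbox']).tolist(),round(d['p'],2)) for k in ['upper_cassette','lower_cassette','case'] for d in robot.look_for(n,k)])
q,r,S=roof()
B=np.array([[x,y,z] for x in(-104,-40) for y in(-47,53) for z in(12,24)])/1000
for n in ['scene','side']:
    p=proj(n,B@r.T+S); print('expected upper',n,p.min(0).round(),p.max(0).round())
"
```

```text
tcp_pos: [0.5528, 0.0011, 0.2497]
ft_force: [-0.6, 1.2, 0.3]
scene [([417.0, 270.0, 447.0, 307.0], 0.73), ([456.0, 317.0, 503.0, 347.0], 0.71), ([306.0, 238.0, 342.0, 275.0], 0.7), ([250.0, 182.0, 290.0, 212.0], 0.4), ([290.0, 249.0, 330.0, 283.0], 0.65), ([304.0, 250.0, 323.0, 274.0], 0.38), ([345.0, 352.0, 392.0, 403.0], 0.9)]
side [([150.0, 189.0, 196.0, 214.0], 0.63), ([286.0, 202.0, 332.0, 239.0], 0.61), ([315.0, 207.0, 346.0, 239.0], 0.37), ([318.0, 207.0, 346.0, 237.0], 0.64), ([269.0, 160.0, 311.0, 192.0], 0.78), ([408.0, 321.0, 451.0, 365.0], 0.2)]
expected upper scene [302. 233.] [346. 275.]
expected upper side [285. 200.] [331. 237.]
```

Both detections agree with the expected home positions.

```bash
python3 -c "
from workcell import robot
print(robot.sign_off())"
```

```text
the job is handed in; nothing more can be done
None
```

I set both cassettes in the open column, pressed each against its strip with about 11–12 N, and handed the job in after about 31 s; no verdict came back.

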